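# Load a corrosion sample and select its spray line

### The job

Lay the black bracket flat inside the green tray without dropping it, and let go of it. Then turn the selector knob on the white console from the white off mark to the green mark, so that it clicks home there and that tray is sprayed. Leave the bracket in its tray, and do not disturb the rusty bracket or the other things on the bench.

Things in the scene. Friction and masses are not known exactly. Their poses are not given: they have to be found in the camera images.
- selector (a joint): the selector knob's angle (rad), positive anticlockwise seen from above, 0 at the off mark, where it starts. It clicks into a spring detent every 40 degrees (0.698 rad): at 0, +-0.698 and +-1.396; end stops at +-1.65. Turning it past a click takes about 0.07 N m; let go, it falls into the nearest detent.
- selector_grip (a point): on the selector's vertical axis, at the height to grip it, 30 mm above the console's top. The knob is black: a skirt of 62 mm diameter reaching 9 mm above the console's top, with an upright grip bar on it 60 mm long, 16 mm thick, from 9 to 43 mm above the console's top. x axis: along the bar to its pointer end (white line); z up. It turns with the knob.
- selector_pointer (a point): the point that the white pointer line aims at, 60 mm out from the knob's axis, on the circle of the coloured marks; turns with the knob
- console: white fixed control box, 220 (x) x 240 (y) x 70 mm high, its place and yaw vary; origin: centre of its underside; the knob's axis is vertical through its centre; the off mark lies in its +x direction
- mark_off: white disc (off), fixed on the console's top, 26 mm diameter, 4 mm high, 60 mm from the knob's axis; origin: centre of its underside
- mark_green: green disc, the target, like mark_off. The four coloured discs lie at +-40 and +-80 degrees from the white one about the knob's axis; which colour is where varies
- mark_blue: blue disc, like mark_off
- mark_yellow: yellow disc, like mark_off
- mark_red: red disc, like mark_off
- tray_green: green open tray, fixed, outside 240 (x) x 150 (y) x 30 mm high, walls and floor 5 mm thick, empty; origin: centre of its underside. Green and blue trays stand side by side, either order
- tray_blue: blue open tray, same size, fixed, holds the rusty bracket; origin: centre of its underside
- bracket_mid (a point): centre (half-way up) of the black bracket, loose, 0.25 to 0.5 kg, lying on the table: a beam 24 mm wide (y) and 24 mm high (from 2 to 26 mm above the underside) between two round end bosses of 38 mm diameter and 28 mm height, centred 66 mm either side; 170 mm long over all along x; z up. The beam between the bosses can be gripped over the middle 90 mm
- rusty: rusty brown bracket, same shape as the black one, lying in the blue tray; origin: centre of its underside. Bystander.
- brine: white solution bottle, 70 mm diameter, 170 mm high; origin: centre of its underside. Bystander.
- jar: amber glass jar, 66 mm diameter, 80 mm high; origin: centre of its underside. Bystander.
- beaker: open glass beaker, 80 mm diameter, 100 mm high; origin: centre of its underside. Bystander.
- wrench: steel wrench, 170 mm long, flat on the table; origin: under its middle. Bystander.
- brush: brush, 180 mm long, flat on the table; origin: under its middle. Bystander.
- gauge: orange hand gauge, 60 x 110 x 30 mm; origin: centre of its underside. Bystander.
Mind the look-alikes: they are no part of the job. What is shaped like the part that bears bracket_mid but yellow is not meant.

How it is judged (in metres and radians):
On the way, in this order (a step that is already met when the one before it is completed fails the run):
1. the black bracket lies flat inside the green tray, released (x of bracket_mid in the frame of tray_green between -0.045 and 0.045 m and y of bracket_mid in the frame of tray_green between -0.058 and 0.058 m and z of bracket_mid in the frame of tray_green below 0.027 m and angle between bracket_mid's own z axis and vertical below 0.12 rad and contact force between the fingers and bracket below 0.1 N), for 0.2 s.
2. the selector points to the green mark (horizontal distance between selector_pointer and mark_green below 0.012 m and velocity of joint selector between -0.1 and 0.1 rad/s), for 0.2 s.
At the end, for the whole second after the job is handed in: the black bracket lies flat (within 0.12 rad) on the floor of the green tray, wholly inside its walls, released and at rest, and the selector rests with its pointer aimed at the green mark (within 12 mm on the circle of marks, about 11 degrees) (all of step 1 and all of step 2 and linear speed of bracket below 0.02 m/s); the robot touches nothing.
It fails at once if the black bracket is dropped (falls free faster than 0.8 m/s, about 33 mm) (linear speed of bracket above 0.8 m/s and contact force between the fingers and bracket below 0.05 N).
It fails at once if a bystander is moved by more than 30 mm (distance of any of rusty, brine, jar, beaker, wrench, brush, gauge from where it was at the start of the episode above 0.03 m).
It also fails if it takes over 51 s, if anything falls off the work surface, if the arm or the gripper's body presses on something with over 40 N, if the wrist force passes 120 N, or if a joint passes its speed limit or range.

### The arm

A 7-joint arm with a two-finger parallel gripper is mounted at the origin on the work surface. World frame = base frame: x ahead of the robot, y to its left, z up, the work surface at z = 0. Lengths are in m, angles in degrees, forces in N, time in s.
With the tool pointing down it reaches from about 0.425 to 0.875 m from the base axis. Payload 4.7 kg.
Tool frame: the origin (TCP) lies at the very end of the fingers, on their centre line; the grasp point (between the pads) lies 19 mm behind it; z points along the fingers, y is the line along which they close (so a half turn about z gives the same grasp; the last joint's range is limited). The gripper opens to 87 mm and grips with 3 to 60 N. Pads are 19 mm wide; open, the fingers measure 117 mm over their backs; the gripper's body (75 mm by 190 mm) begins 51 mm behind the grasp point.
Start: joints at [-72.187, 18.392, -4.016, 83.108, 1.295, 78.541, -3.26], TCP at [0.19, 0.622, 0.197] pointing down, gripper open.
Joint ranges: [-163.93, 163.93], [-17.29, 119.83], [-79.2, 71.16], [3.27, 140.29], [-89.18, 269.18], [5.43, 117.66], [-154.24, 154.24]. Speed limits (degrees/s): [147.25, 147.25, 180, 180, 180, 180, 180].

### API

Orientations are given as [roll, pitch, yaw] about the fixed x, y, z axes, in that order (R = Rz(yaw) Ry(pitch) Rx(roll)).
In Python, from cell import get_obs, read_camera, sign_off, silhouettes gives the robot as it stands.
- The arm moves only by the tool play_rows, never from a script. Its argument "steps" is a list that holds one entry, the list of rows, each a list of 7 numbers: the shift along the tool's x, y, z in m, then the turn, a rotation vector about the tool's x, y, z in rad, then the finger opening in m, from 0 to 0.087. A call has 1 to 12 rows; each row shifts and turns the commanded pose from where the row before left it, along the tool's axes as they then stand; what a row does not reach is not made up. A row lasts 1/10 s, in which the tool goes at most 50 mm and 8.59 degrees, less where a joint would pass 70% of its speed; a pose out of reach is approached as far as the arm can. A call is refused whole if a number of a shift passes 0.05 or a number of a turn 0.15, either way. A call with a gripper value outside its range is refused whole. The fingers move at their own pace and stop on an object; "force" is the grip in N (left out, the last holds). Time passes only in rows, so rows that do not move let the fingers close. It gives the time, the measured TCP pose, the force, the opening and the grip force at its end, in the units of the state.
- get_obs(): the state, without advancing time (a new reading comes with each control period).
- read_camera(name): name is "scene" or "top" or "wrist"; returns a dict with "frame" (480x640x3 uint8, red, green, blue), "intrinsics" (3x3 intrinsics, pixels), "k1" (the pictures are not rectified: a ray, as slopes to the right and down, at radius r is drawn at 1 + k1 r^2 times it, then the intrinsics apply), "view" (4x4, takes a point from world to camera coordinates). Camera axes: x right, y up, looking along -z (the intrinsics and any distortion apply to the point x, -y, -z); pixel columns grow to the right and rows downward; lengths in m; the calibration is good to about 2 mm. A picture is of the moment at which its call begins. There is no depth.
- sign_off(): hands the job in; it is judged then, once.
Trained networks look in the newest picture that a camera, given by its name, has taken for a name from the list of things; names that differ only in an ending like _2 or _b are one class to them, and where a whole thing is asked for, a point or a joint stands for the part that bears it (a point fixed in the world has none). Each returns a list of dicts, best first, with "p" (0 to 1); they miss things now and then, are a little off and sometimes report something else, mostly with a low value. They report only what shows in the picture. A call takes as long as a camera call. They do not tell look-alikes from the thing itself.
- silhouettes(camera, name): "pixels" (480x640 bool, what is visible of it) and "extent" ([left, top, right, bottom] in pixels, round what is visible of it).
The state is a dict: "time_s": time; "qpos": joint angles; "joint_velocities": joint speeds; "effort": joint torques, N m; "tool_pos": TCP position; "tool_rot": TCP orientation; "force": force on the tool from outside, world axes, zero at the start; "wrist_torque": the same for the moment, N m; "grip_width": finger opening in m; "grasp_force": force on a finger pad.
Only numpy, scipy, OpenCV 4.12 (cv2) and the standard library are available. Lean on these libraries where they do the work, as an engineer would, in place of code of your own. Each camera call takes 0.05 s, during which the arm holds its last target. There are 200 camera calls.

## Working session

There is one attempt and no reset: what is moved stays moved. The work goes in short steps, Python scripts to look and compute and a tool call to move; the robot and the scene stay as the last step left them, time stands still between calls to the robot, and variables do not carry over. Pictures are saved under pics/ and viewed, at most 12 in all, crops included, and the job is handed in when it is done.

Besides the shell and the picture viewer there is one more tool, called after ">>>" as name(argument=value, ...), one argument or row to a line, values as JSON. play_rows: Moves the arm, as the interface text tells. Its arguments: {"type":"object","properties":{"steps":{"type":"array","items":{"type":"array","items":{"type":"array","items":{"type":"number"}}}},"force":{"type":"number"}},"required":["steps"]}

```bash
mkdir -p pics; ls
cat > h.py <<'E'
import numpy as np, cv2
from cell import get_obs, read_camera, sign_off, silhouettes
def ray(c,u,v):
    K=np.array(c["intrinsics"]);k1=c["k1"]
    d=np.array([(u-K[0,2])/K[0,0],(v-K[1,2])/K[1,1]]);s=d.copy()
    for _ in range(30): s=d/(1+k1*(s@s))
    V=np.array(c["view"]);R=V[:3,:3];o=-R.T@V[:3,3]
    return o,R.T@np.array([s[0],-s[1],-1])
def at(c,u,v,z):
    o,d=ray(c,u,v);return o+d*(z-o[2])/d[2]
def proj(c,p):
    V=np.array(c["view"]);q=V[:3,:3]@np.array(p)+V[:3,3];s=np.array([q[0],-q[1]])/-q[2]
    s=s*(1+c["k1"]*(s@s));K=np.array(c["intrinsics"]);return s*[K[0,0],K[1,1]]+K[:2,2]
def save(c,n): cv2.imwrite("pics/"+n,c["frame"][:,:,::-1])
E
python3 - <<'E'
from h import *
for n in("scene","top"):
    c=read_camera(n);save(c,n+"0.png")
    V=np.array(c["view"]);print(n,-V[:3,:3].T@V[:3,3])
    for t in["bracket_mid","tray_green","tray_blue","console","selector","mark_green","mark_off","rusty"]:
        for s in silhouettes(n,t)[:4]:
            m=s["pixels"];y,x=np.nonzero(m);col=c["frame"][m].mean(0).round()
            print(t,round(s["p"],2),np.round(s["extent"]),m.sum(),(x.mean().round(1),y.mean().round(1)),col,at(c,x.mean(),y.mean(),.03).round(3))
E
```

```text
pics
scene [1.31639526 0.29801891 0.96441607]
bracket_mid 0.58 [400. 207. 432. 264.] 688 (np.float64(414.0), np.float64(233.9)) [120. 105.  66.] [0.341 0.149 0.03 ]
bracket_mid 0.57 [326. 251. 365. 314.] 892 (np.float64(342.1), np.float64(282.3)) [66. 64. 62.] [0.548 0.039 0.03 ]
bracket_mid 0.28 [318. 323. 357. 393.] 2139 (np.float64(335.7), np.float64(360.1)) [101. 100. 100.] [0.742 0.095 0.03 ]
tray_green 0.84 [133. 210. 244. 298.] 5474 (np.float64(189.1), np.float64(251.7)) [ 62. 103.  67.] [ 0.586 -0.329  0.03 ]
tray_blue 0.89 [211. 225. 311. 324.] 5004 (np.float64(262.2), np.float64(273.8)) [ 55.  71. 109.] [ 0.588 -0.138  0.03 ]
console 0.64 [424. 273. 559. 386.] 12531 (np.float64(486.5), np.float64(329.0)) [115. 114. 107.] [0.562 0.359 0.03 ]
console 0.34 [474. 290. 504. 330.] 751 (np.float64(488.6), np.float64(310.7)) [56. 55. 52.] [0.513 0.355 0.03 ]
mark_off 0.48 [487. 336. 498. 346.] 117 (np.float64(491.0), np.float64(338.9)) [174. 174. 164.] [0.584 0.372 0.03 ]
rusty 0.89 [248. 238. 286. 296.] 821 (np.float64(265.0), np.float64(267.3)) [89. 63. 53.] [ 0.568 -0.141  0.03 
[... 508 characters left out ...]
.03 ]
tray_blue 0.57 [334. 189. 393. 284.] 4385 (np.float64(362.5), np.float64(233.7)) [ 32.  66. 125.] [ 0.558 -0.147  0.03 ]
console 0.63 [121. 186. 232. 291.] 7566 (np.float64(174.6), np.float64(239.3)) [108. 108. 105.] [0.558 0.356 0.03 ]
selector 0.62 [158. 224. 183. 246.] 442 (np.float64(171.2), np.float64(236.0)) [25. 24. 26.] [0.567 0.365 0.03 ]
mark_green 0.65 [189. 220. 196. 230.] 55 (np.float64(192.6), np.float64(226.0)) [ 44. 113.  60.] [0.593 0.307 0.03 ]
mark_off 0.38 [160. 213. 171. 224.] 65 (np.float64(166.2), np.float64(215.0)) [172. 171. 170.] [0.625 0.38  0.03 ]
rusty 0.59 [354. 208. 370. 269.] 643 (np.float64(361.8), np.float64(237.7)) [93. 53. 36.] [ 0.547 -0.145  0.03 ]
```

View pics/top0.png

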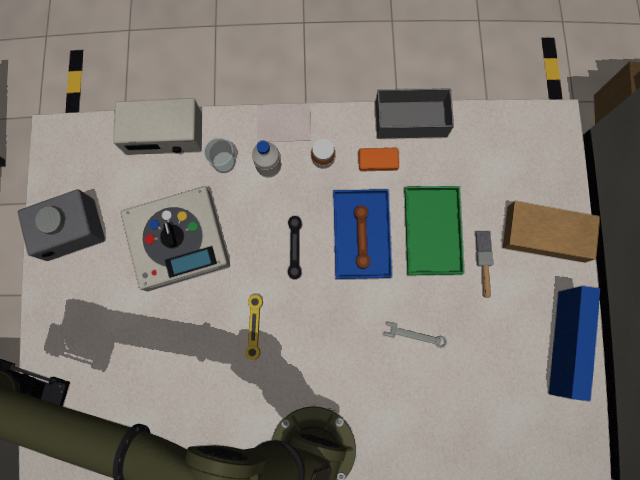

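View pics/scene0.png

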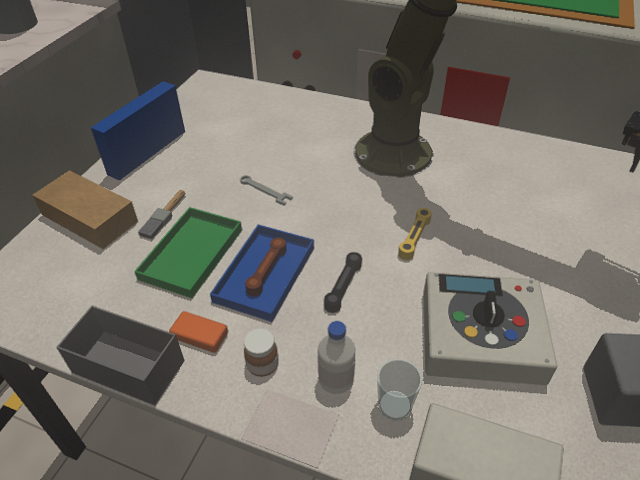

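Run:
```python
from h import *
c=read_camera("top");f=c["frame"];hsv=cv2.cvtColor(f,cv2.COLOR_RGB2HSV)
cr=lambda a,x,y,w,h,s:cv2.resize(a[y:y+h,x:x+w],(w*s,h*s),interpolation=cv2.INTER_CUBIC)
def rect(m,z,n):
    y,x=np.nonzero(m);P=np.array([at(c,a,b,z)[:2] for a,b in zip(x,y)]).astype(np.float32)
    r=cv2.minAreaRect(P);bx=cv2.boxPoints(r);e=[bx[1]-bx[0],bx[2]-bx[1]];l=max(e,key=np.linalg.norm)
    print(n,np.round(r[0],4),np.round(r[1],3),"long yaw",np.degrees(np.arctan2(l[1],l[0])).round(1)%180)
s=[q for q in silhouettes("top","bracket_mid") if q["extent"][0]>270][0]
rect(s["pixels"],.02,"bracket")
dark=np.zeros(f.shape[:2],bool);dark[205:290,275:315]=f[205:290,275:315].max(2)<75
rect(dark,.02,"dark")
g=(hsv[...,0]>45)&(hsv[...,0]<80)&(hsv[...,1]>90);g[:,:395]=0;g[:,475:]=0
rect(g,.028,"tray")
rect(silhouettes("top","rusty")[0]["pixels"],.025,"rusty")
P={}
H,S,Vv=[hsv[...,i].astype(int) for i in range(3)]
for n,m in dict(green=(H>45)&(H<85)&(S>90),blue=(H>100)&(H<125)&(S>100),yellow=(H>15)&(H<30)&(S>100),red=((H<8)|(H>172))&(S>110),white=(S<30)&(Vv>150)).items():
    k=np.zeros_like(m);k[205:247,143:201]=m[205:247,143:201]
    N,L,st,ce=cv2.connectedComponentsWithStats(k.astype(np.uint8));
    for i in range(1,N):
        if st[i,4]>15: p=at(c,*ce[i],.073);print(n,st[i,4],ce[i].round(1),p.round(4)); P.setdefault(n,p[:2])
from scipy.optimize import least_squares
off=dict(green=-80,yellow=-40,white=0,blue=40,red=80)
fit=lambda v:np.concatenate([v[:2]+.06*np.array([np.cos(v[2]+np.radians(a)),np.sin(v[2]+np.radians(a))])-P[k] for k,a in off.items() if k in P])
r=least_squares(fit,[.56,.36,.2],loss="soft_l1",f_scale=.003);print(r.x[:2],np.degrees(r.x[2]),fit(r.x).round(4))
a=cr(f,130,185,120,110,4);b=cr(f,265,200,70,110,4);cv2.imwrite("pics/c.png",np.hstack([a,b])[:,:,::-1])
o=get_obs();print(o["tool_pos"],o["tool_rot"],o["time_s"],o["grip_width"])
for n in("brine","jar","beaker","gauge"):
    q=silhouettes("top",n)
    if q: y,x=np.nonzero(q[0]["pixels"]);print(n,at(c,x.mean(),y.mean(),.05).round(3))
```

```text
bracket [0.5269 0.0364] [0.038 0.173] long yaw 178.6
dark [0.5295 0.0348] [0.035 0.168] long yaw 178.8
tray [ 0.5635 -0.3394] [0.151 0.241] long yaw 179.1
rusty [ 0.5503 -0.1474] [0.169 0.035] long yaw 0.1
green 75 [192.5 226.1] [0.5836 0.2986 0.073 ]
blue 78 [153.5 223.8] [0.5931 0.4025 0.073 ]
yellow 81 [181.6 215.5] [0.613  0.3278 0.073 ]
red 77 [149.3 238.9] [0.5532 0.413  0.073 ]
white 428 [168.5 210.4] [0.6277 0.3628 0.073 ]
white 62 [166.1 214.7] [0.6163 0.3692 0.073 ]
[0.55918412 0.35280661] 14.352914595709422 [ 0.0003 -0.0004  0.0003 -0.001  -0.0104  0.0049  0.0011 -0.0009  0.0014
 -0.0004]
[0.19013348 0.62159227 0.19687271] [1.79995885e+02 2.71918438e-03 1.62995613e+02] 1.05 0.08716700310674305
brine [0.766 0.105 0.05 ]
jar [ 0.778 -0.049  0.05 ]
beaker [0.785 0.231 0.05 ]
gauge [ 0.757 -0.199  0.05 ]
```

View pics/c.png

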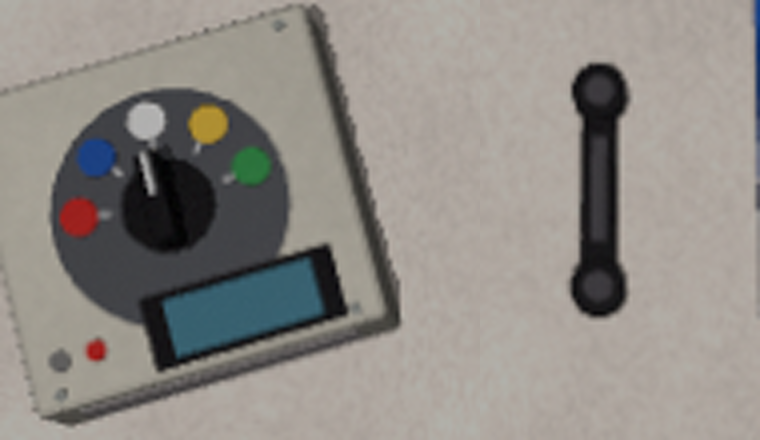

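>>> play_rows(
  steps=[
    [[0, 0, 0, 0, 0, -0.137, 0.087], [0, 0, 0, 0, 0, -0.137, 0.087], [-0.022, -0.036, 0, 0, 0, 0, 0.087], [-0.022, -0.036, 0, 0, 0, 0, 0.087], [-0.022, -0.036, 0, 0, 0, 0, 0.087], [-0.022, -0.036, 0, 0, 0, 0, 0.087], [-0.022, -0.036, 0, 0, 0, 0, 0.087], [-0.022, -0.036, 0, 0, 0, 0, 0.087], [-0.022, -0.036, 0, 0, 0, 0, 0.087], [-0.022, -0.036, 0, 0, 0, 0, 0.087], [-0.022, -0.036, 0, 0, 0, 0, 0.087], [-0.022, -0.036, 0, 0, 0, 0, 0.087]],
  ],
  force=30,
)

```text
time_s: 2.45
tool_pos: [0.4026, 0.2551, 0.1972]
tool_rot: [180.0, 0.0, 178.7]
force: [0.3, 0.0, -0.2]
grip_width: 0.0867
grasp_force: 0.0
```

>>> play_rows(
  steps=[
    [[-0.022, -0.036, 0, 0, 0, 0, 0.087], [-0.022, -0.036, 0, 0, 0, 0, 0.087], [-0.022, -0.036, 0, 0, 0, 0, 0.087], [-0.022, -0.036, 0, 0, 0, 0, 0.087], [-0.022, -0.036, 0, 0, 0, 0, 0.087], [-0.022, -0.036, 0, 0, 0, 0, 0.087], [0, 0, 0, 0, 0, 0, 0.087]],
  ],
)

```text
time_s: 3.15
tool_pos: [0.531, 0.0305, 0.1973]
tool_rot: [-179.8, 0.1, 178.1]
force: [0.6, 0.4, -0.4]
grip_width: 0.0868
grasp_force: 0.0
```

>>> play_rows(
  steps=[
    [[0.0026, 0.005, 0.03, 0, 0, 0, 0.087], [0, 0, 0.03, 0, 0, 0, 0.087], [0, 0, 0.03, 0, 0, 0, 0.087], [0, 0, 0.03, 0, 0, 0, 0.087], [0, 0, 0.025, 0, 0, 0, 0.087], [0, 0, 0.015, 0, 0, 0, 0.087], [0, 0, 0, 0, 0, 0, 0.087]],
  ],
)

```text
time_s: 3.85
tool_pos: [0.5241, 0.0432, 0.0347]
tool_rot: [-179.9, -0.3, 178.7]
force: [0.4, 0.6, -0.6]
grip_width: 0.0869
grasp_force: 0.0
```

Run:
```python
from h import *
c=read_camera("wrist");save(c,"w1.png");print(get_obs()["tool_pos"])
for s in silhouettes("wrist","bracket_mid")[:2]:
    y,x=np.nonzero(s["pixels"]);P=np.array([at(c,a,b,.024)[:2] for a,b in zip(x,y)]).astype(np.float32)
    print(s["p"],s["extent"],cv2.minAreaRect(P))
```

```text
[0.52547788 0.04321048 0.03618951]
0.9 [494.0, 3.5, 589.6, 23.8] ((0.40496626496315, 0.13740283250808716), (0.038062117993831635, 0.008495867252349854), 88.50764465332031)
0.82 [260.0, 122.1, 348.5, 436.8] ((0.5322169661521912, 0.03527558594942093), (0.03914785012602806, 0.17231187224388123), 88.47259521484375)
```

View pics/w1.png

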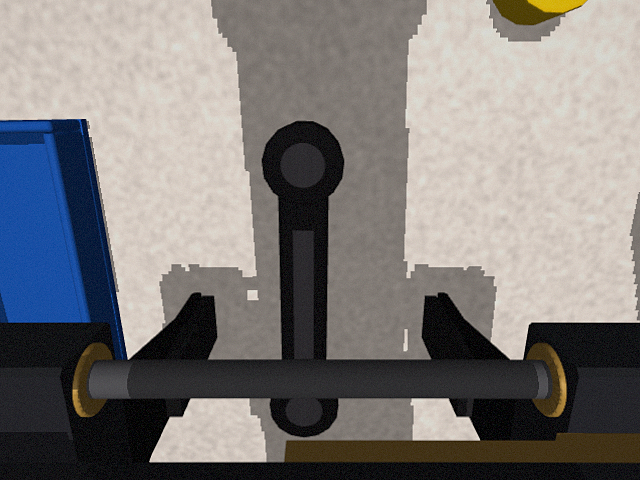

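>>> play_rows(
  steps=[
    [[-0.0045, -0.008, 0.01, 0, 0, 0, 0.087], [0, 0, 0.01, 0, 0, 0, 0.087], [0, 0, 0.011, 0, 0, 0, 0.087], [0, 0, 0, 0, 0, 0, 0.087], [0, 0, 0, 0, 0, 0, 0.087]],
  ],
)

```text
time_s: 4.45
tool_pos: [0.5303, 0.0347, 0.0054]
tool_rot: [-180.0, -0.1, 178.7]
force: [0.7, -0.4, 0.8]
grip_width: 0.0867
grasp_force: 0.0
```

>>> play_rows(
  steps=[
    [[0, 0, 0, 0, 0, 0, 0.01], [0, 0, 0, 0, 0, 0, 0.01], [0, 0, 0, 0, 0, 0, 0.01], [0, 0, 0, 0, 0, 0, 0.01], [0, 0, 0, 0, 0, 0, 0.01], [0, 0, 0, 0, 0, 0, 0.01], [0, 0, 0, 0, 0, 0, 0.01], [0, 0, 0, 0, 0, 0, 0.01]],
  ],
  force=35,
)

```text
time_s: 5.25
tool_pos: [0.5308, 0.0347, 0.0059]
tool_rot: [180.0, 0.0, 178.7]
force: [-1.1, -0.9, 0.4]
grip_width: 0.031
grasp_force: 0.0
```

>>> play_rows(
  steps=[
    [[0, 0, 0, 0, 0, 0, 0.01], [0, 0, 0, 0, 0, 0, 0.01], [0, 0, 0, 0, 0, 0, 0.01], [0, 0, 0, 0, 0, 0, 0.01]],
  ],
)

```text
time_s: 5.65
tool_pos: [0.5308, 0.0347, 0.0059]
tool_rot: [180.0, 0.0, 178.7]
force: [0.2, -0.1, 0.2]
grip_width: 0.0109
grasp_force: 0.0
```

>>> play_rows(
  steps=[
    [[0, 0, -0.01, 0, 0, 0, 0.01], [0, 0, -0.02, 0, 0, 0, 0.01], [0, 0, -0.025, 0, 0, 0, 0.01], [0, 0, -0.025, 0, 0, 0, 0.01], [0, 0, -0.02, 0, 0, 0, 0.01], [0, 0, 0, 0, 0, 0, 0.01]],
  ],
)

```text
time_s: 6.25
tool_pos: [0.5333, 0.0349, 0.1096]
tool_rot: [179.9, 0.4, 178.7]
force: [0.7, -0.3, 0.1]
grip_width: 0.0097
grasp_force: 0.0
```

Run:
```python
from h import *
w=read_camera("wrist");save(w,"w2.png");o=get_obs();print(o["tool_pos"],o["tool_rot"])
for s in silhouettes("wrist","bracket_mid")[:3]:
    y,x=np.nonzero(s["pixels"]);P=np.array([at(w,a,b,.024)[:2] for a,b in zip(x,y)]).astype(np.float32);print(s["p"],s["extent"],cv2.minAreaRect(P))
print("tcp px",proj(w,o["tool_pos"]),"below",proj(w,[*o["tool_pos"][:2],.024]))
c=read_camera("scene");cv2.imwrite("pics/s2.png",cv2.resize(c["frame"][170:350,230:430],(800,720))[:600,:,::-1])
```

```text
[0.53206182 0.03486261 0.10773138] [179.92648924   0.20842271 178.69427137]
0.88 [287.3, 102.1, 350.1, 345.4] ((0.531637966632843, 0.03457806259393692), (0.037740014493465424, 0.1704311966896057), 87.37960052490234)
0.55 [458.1, 1.5, 534.7, 28.9] ((0.40247759222984314, 0.1387799233198166), (0.04122955724596977, 0.013689295388758183), 88.52372741699219)
tcp px [317.76074875 287.34970701] below [317.80775107 235.6342182 ]
```

View pics/w2.png

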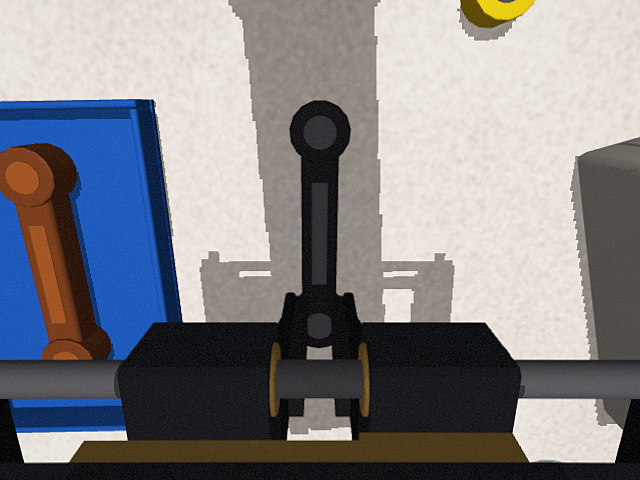

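View pics/s2.png

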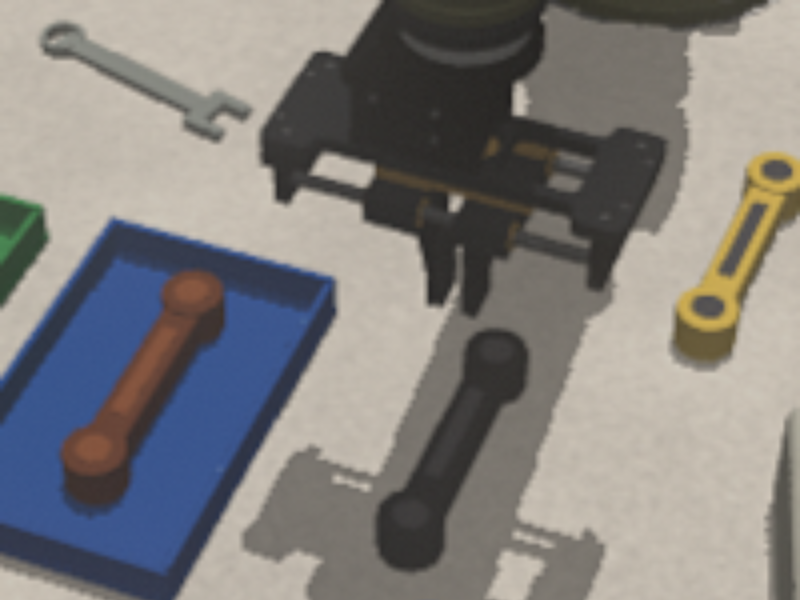

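Run:
```python
from h import *
o=get_obs();tp=np.array(o["tool_pos"]);print(tp)
c=read_camera("scene");print("scene k1",c["k1"],"tcp proj",proj(c,tp))
s=[q for q in silhouettes("scene","bracket_mid")]
for q in s[:3]:
    y,x=np.nonzero(q["pixels"]);print(q["p"],q["extent"],at(c,x.mean(),y.mean(),.018))
for z in(0,.026):
  print([proj(c,[.5305+d,.0352,z]).round(1).tolist() for d in(-.066,0,.066)])
print("tip ray at z=tcp",at(c,344.5,246,tp[2]))
t=read_camera("top");print("top k1",t["k1"]);save(t,"t3.png");print("tcp top",proj(t,tp),proj(t,[.5305,.0352,.026]))
a=c["frame"][200:320,270:420];b=t["frame"][180:300,230:380]
cv2.imwrite("pics/x3.png",cv2.resize(np.hstack([a,b]),None,fx=2.66,fy=2.66,interpolation=cv2.INTER_CUBIC)[:,:,::-1])
print("base proj",proj(c,[0,0,0]),proj(t,[0,0,0]))
```

```text
[0.53023604 0.03471774 0.10541956]
scene k1 -0.04352321644234957 tcp proj [343.6666966  252.87687293]
0.85 [325.2, 251.8, 363.4, 314.7] [0.53648043 0.03554583 0.018     ]
0.65 [398.2, 207.7, 433.8, 261.3] [0.33083206 0.14715871 0.018     ]
[[352.4, 265.2], [343.0, 285.2], [332.8, 306.5]]
[[352.7, 257.6], [343.2, 277.6], [332.9, 299.0]]
tip ray at z=tcp [0.51008085 0.02945027 0.10541956]
top k1 -0.13706603373290077
tcp top [293.05802113 241.11283967] [294.27806693 246.01500424]
base proj [392.72883032 152.68167364] [313.32315416 447.94440364]
```

View pics/x3.png

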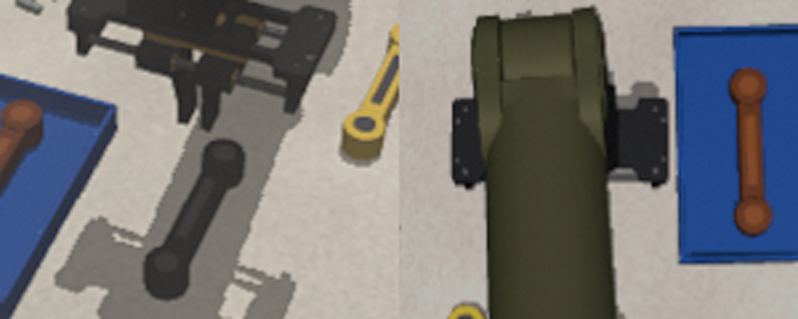

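Run:
```python
from h import *
o=get_obs();tp=np.array(o["tool_pos"]);c=read_camera("wrist");V=np.array(c["view"]);print(np.array(c["intrinsics"]).round(1).tolist(),c["k1"])
print("cam pos",-V[:3,:3].T@V[:3,3],"tcp in cam",V[:3,:3]@tp+V[:3,3],tp)
for dz in(0,.01,.02,.03):print(dz,[proj(c,tp+[0,s,dz]).round() for s in(-.0435,0,.0435)])
```

```text
[[428.9, 0.0, 319.0], [0.0, 428.9, 242.7], [0.0, 0.0, 1.0]] 0.006832818250034411
cam pos [0.44556294 0.03710465 0.2925199 ] tcp in cam [-0.00053239 -0.02324292 -0.20455483] [0.52987493 0.03456646 0.10472149]
0 [array([227., 293.]), array([318., 291.]), array([409., 289.])]
0.01 [array([222., 303.]), array([318., 300.]), array([414., 298.])]
0.02 [array([217., 313.]), array([318., 311.]), array([419., 308.])]
0.03 [array([212., 324.]), array([318., 322.]), array([424., 319.])]
```

>>> play_rows(
  steps=[
    [[0, 0, 0, 0, 0, 0, 0.07], [0, 0, 0, 0, 0, 0, 0.07], [0, 0, 0, 0, 0, 0, 0.07], [0, 0, 0, 0, 0, 0, 0.07], [0, 0, 0, 0, 0, 0, 0.07], [0, 0, 0, 0, 0, 0, 0.07], [0, 0, 0, 0, 0, 0, 0.07], [0, 0, 0.03, 0, 0, 0, 0.07], [0, 0, 0.03, 0, 0, 0, 0.07], [0, 0, 0.025, 0, 0, 0, 0.07], [0, 0, 0.015, 0, 0, 0, 0.07], [0, 0, 0, 0, 0, 0, 0.07]],
  ],
)

```text
time_s: 7.8
tool_pos: [0.529, 0.0344, 0.004]
tool_rot: [-179.9, -0.2, 178.7]
force: [-0.6, -1.3, -0.3]
grip_width: 0.0702
grasp_force: 0.0
```

>>> play_rows(
  steps=[
    [[0, 0, 0.005, 0, 0, 0, 0.07], [0, 0, 0.005, 0, 0, 0, 0.07], [0, 0, 0.003, 0, 0, 0, 0.07], [0, 0, 0, 0, 0, 0, 0.07]],
  ],
)

```text
time_s: 8.2
tool_pos: [0.5308, 0.0348, -0.007]
tool_rot: [180.0, 0.0, 178.7]
force: [0.2, 1.6, 0.7]
grip_width: 0.0695
grasp_force: 0.0
```

Reported z is already below the table with no contact, which confirms the fingers end about 20 mm above the reported TCP. Going on with force checks.

>>> play_rows(
  steps=[
    [[0, 0, 0.004, 0, 0, 0, 0.07], [0, 0, 0.003, 0, 0, 0, 0.07], [0, 0, 0, 0, 0, 0, 0.07]],
  ],
)

```text
time_s: 8.5
tool_pos: [0.5304, 0.0347, -0.0145]
tool_rot: [-180.0, -0.0, 178.7]
force: [-1.2, -0.3, -0.0]
grip_width: 0.0699
grasp_force: 0.0
```

>>> play_rows(
  steps=[
    [[0, 0, 0, 0, 0, 0, 0.01], [0, 0, 0, 0, 0, 0, 0.01], [0, 0, 0, 0, 0, 0, 0.01], [0, 0, 0, 0, 0, 0, 0.01], [0, 0, 0, 0, 0, 0, 0.01], [0, 0, 0, 0, 0, 0, 0.01], [0, 0, 0, 0, 0, 0, 0.01], [0, 0, 0, 0, 0, 0, 0.01], [0, 0, 0, 0, 0, 0, 0.01], [0, 0, 0, 0, 0, 0, 0.01]],
  ],
)

```text
time_s: 9.5
tool_pos: [0.5308, 0.0348, -0.0141]
tool_rot: [180.0, 0.0, 178.7]
force: [0.3, 0.2, 0.3]
grip_width: 0.0236
grasp_force: 35.0
```

>>> play_rows(
  steps=[
    [[0, 0, -0.01, 0, 0, 0, 0.01], [0, 0, -0.02, 0, 0, 0, 0.01], [0, 0, -0.025, 0, 0, 0, 0.01], [0, 0, -0.025, 0, 0, 0, 0.01], [0, 0, -0.015, 0, 0, 0, 0.01], [0, 0, -0.005, 0, 0, 0, 0.01], [0, 0, 0, 0, 0, 0, 0.01]],
  ],
)

```text
time_s: 10.2
tool_pos: [0.531, 0.0347, 0.0865]
tool_rot: [180.0, 0.1, 178.7]
force: [-0.1, -0.5, -2.2]
grip_width: 0.0234
grasp_force: 35.0
```

>>> play_rows(
  steps=[
    [[-0.0017, -0.0156, 0, 0, 0, 0, 0.01], [-0.0034, -0.0311, 0, 0, 0, 0, 0.01], [-0.0034, -0.0311, 0, 0, 0, 0, 0.01], [-0.0034, -0.0311, 0, 0, 0, 0, 0.01], [-0.0034, -0.0311, 0, 0, 0, 0, 0.01], [-0.0034, -0.0311, 0, 0, 0, 0, 0.01], [-0.0034, -0.0311, 0, 0, 0, 0, 0.01], [-0.0034, -0.0311, 0, 0, 0, 0, 0.01], [-0.0034, -0.0311, 0, 0, 0, 0, 0.01], [-0.0034, -0.0311, 0, 0, 0, 0, 0.01], [-0.0034, -0.0311, 0, 0, 0, 0, 0.01], [-0.0034, -0.0311, 0, 0, 0, 0, 0.01]],
  ],
)

```text
time_s: 11.4
tool_pos: [0.5607, -0.3244, 0.084]
tool_rot: [179.9, -0.2, 178.7]
force: [-0.1, 0.5, -3.8]
grip_width: 0.0234
grasp_force: 35.0
```

>>> play_rows(
  steps=[
    [[-0.0017, -0.0156, 0, 0, 0, 0, 0.01], [0, 0, 0, 0, 0, 0, 0.01], [0, 0, 0, 0, 0, 0, 0.01], [0, 0, 0, 0, 0, 0, 0.01]],
  ],
)

```text
time_s: 11.8
tool_pos: [0.5635, -0.3369, 0.0853]
tool_rot: [179.9, -0.0, 178.8]
force: [-0.2, 0.7, -2.2]
grip_width: 0.0237
grasp_force: 35.0
```

Run:
```python
from h import *
c=read_camera("scene");o=get_obs();print(o["tool_pos"],o["tool_rot"],o["grip_width"],o["grasp_force"])
w=read_camera("wrist")
a=cv2.resize(c["frame"][150:340,110:340],(400,330));b=cv2.resize(w["frame"],(400,300));b=cv2.copyMakeBorder(b,0,30,0,0,0)
cv2.imwrite("pics/p4.png",np.hstack([a,b])[:,:,::-1])
f=w["frame"];
```

```text
[ 0.56360555 -0.33703909  0.08549474] [ 1.79897672e+02 -1.19535341e-02  1.78841332e+02] 0.023726295131707015 34.98958647251129
```

View pics/p4.png

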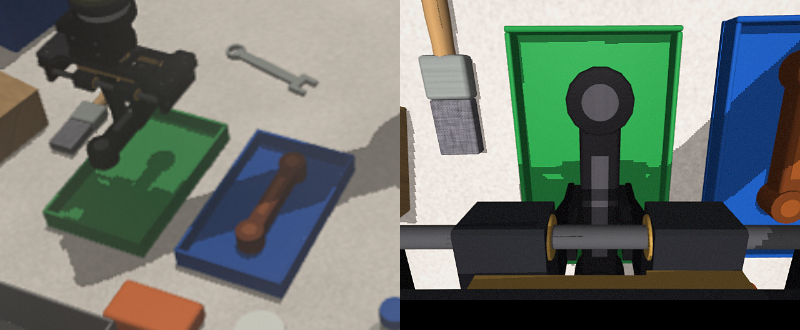

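>>> play_rows(
  steps=[
    [[0, -0.002, 0.01, 0, 0, 0, 0.01], [0, 0, 0.02, 0, 0, 0, 0.01], [0, 0, 0.02, 0, 0, 0, 0.01], [0, 0, 0.02, 0, 0, 0, 0.01], [0, 0, 0.015, 0, 0, 0, 0.01], [0, 0, 0.005, 0, 0, 0, 0.01], [0, 0, 0, 0, 0, 0, 0.01], [0, 0, 0, 0, 0, 0, 0.01]],
  ],
)

```text
time_s: 12.7
tool_pos: [0.5636, -0.3419, -0.0033]
tool_rot: [-180.0, 0.1, 178.7]
force: [-0.6, -0.7, -1.6]
grip_width: 0.0237
grasp_force: 35.0
```

>>> play_rows(
  steps=[
    [[0, 0, 0.002, 0, 0, 0, 0.01], [0, 0, 0.001, 0, 0, 0, 0.01], [0, 0, 0, 0, 0, 0, 0.01], [0, 0, 0, 0, 0, 0, 0.01]],
  ],
)

```text
time_s: 13.1
tool_pos: [0.5632, -0.3415, -0.0069]
tool_rot: [-180.0, 0.0, 178.7]
force: [0.2, -0.2, -2.9]
grip_width: 0.0235
grasp_force: 35.0
```

>>> play_rows(
  steps=[
    [[0, 0, 0.001, 0, 0, 0, 0.01], [0, 0, 0.001, 0, 0, 0, 0.01], [0, 0, 0, 0, 0, 0, 0.01], [0, 0, 0, 0, 0, 0, 0.01]],
  ],
)

```text
time_s: 13.5
tool_pos: [0.5631, -0.3415, -0.009]
tool_rot: [180.0, 0.0, 178.7]
force: [-0.1, -0.2, -1.2]
grip_width: 0.0239
grasp_force: 35.0
```

>>> play_rows(
  steps=[
    [[0, 0, 0, 0, 0, 0, 0.05], [0, 0, 0, 0, 0, 0, 0.05], [0, 0, 0, 0, 0, 0, 0.05], [0, 0, 0, 0, 0, 0, 0.05], [0, 0, 0, 0, 0, 0, 0.05], [0, 0, 0, 0, 0, 0, 0.05]],
  ],
)

```text
time_s: 14.1
tool_pos: [0.563, -0.3415, -0.0091]
tool_rot: [180.0, 0.0, 178.7]
force: [0.3, 0.2, -0.4]
grip_width: 0.0494
grasp_force: 0.0
```

>>> play_rows(
  steps=[
    [[0, 0, -0.01, 0, 0, 0, 0.05], [0, 0, -0.02, 0, 0, 0, 0.05], [0, 0, -0.04, 0, 0, 0, 0.05], [0, 0, -0.04, 0, 0, 0, 0.05], [0, 0, -0.04, 0, 0, 0, 0.05], [0, 0, -0.03, 0, 0, 0, 0.05], [0, 0, 0, 0, 0, 0, 0.05], [0, 0, 0, 0, 0, 0, 0.05]],
  ],
)

```text
time_s: 14.9
tool_pos: [0.5634, -0.3418, 0.1722]
tool_rot: [-180.0, 0.1, 178.7]
force: [-0.0, 0.5, -1.2]
grip_width: 0.0501
grasp_force: 0.0
```

Run:
```python
from h import *
c=read_camera("wrist");o=get_obs();print(o["tool_pos"],o["tool_rot"],o["grip_width"])
for s in silhouettes("wrist","bracket_mid")[:3]:
    y,x=np.nonzero(s["pixels"]);P=np.array([at(c,a,b,.029)[:2] for a,b in zip(x,y)]).astype(np.float32);print(s["p"],s["extent"],cv2.minAreaRect(P))
t=read_camera("scene");a=cv2.resize(t["frame"][150:340,110:340],(400,330));b=cv2.copyMakeBorder(cv2.resize(c["frame"],(400,300)),0,30,0,0,0)
cv2.imwrite("pics/p5.png",np.hstack([a,b])[:,:,::-1])
```

```text
[ 0.56273329 -0.34121266  0.17075912] [ 1.79972118e+02 -3.61480124e-03  1.78691215e+02] 0.05011736461211329
0.83 [295.2, 106.6, 346.3, 314.5] ((0.5638715028762817, -0.34056681394577026), (0.037963949143886566, 0.16945506632328033), 88.38683319091797)
```

View pics/p5.png

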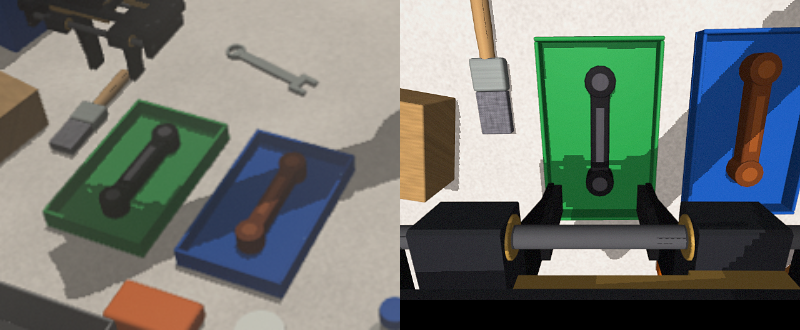

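>>> play_rows(
  steps=[
    [[0.0005, 0.02, 0, 0, 0, 0, 0.05], [0.001, 0.04, 0, 0, 0, 0, 0.05], [0.001, 0.04, 0, 0, 0, 0, 0.05], [0.001, 0.04, 0, 0, 0, 0, 0.05], [0.001, 0.04, 0, 0, 0, 0, 0.05], [0.001, 0.04, 0, 0, 0, 0, 0.05], [0.001, 0.04, 0, 0, 0, 0, 0.05], [0.001, 0.04, 0, 0, 0, 0, 0.05], [0.001, 0.04, 0, 0, 0, 0, 0.05], [0.001, 0.04, 0, 0, 0, 0, 0.05], [0.001, 0.04, 0, 0, 0, 0, 0.05], [0.001, 0.04, 0, 0, 0, 0, 0.05]],
  ],
)

```text
time_s: 16.25
tool_pos: [0.5609, 0.1201, 0.1696]
tool_rot: [-180.0, -0.1, 178.7]
force: [0.1, 0.2, -0.3]
grip_width: 0.0499
grasp_force: 0.0
```

>>> play_rows(
  steps=[
    [[0.001, 0.04, 0, 0, 0, 0, 0.05], [0.001, 0.04, 0, 0, 0, 0, 0.05], [0.001, 0.04, 0, 0, 0, 0, 0.05], [0.001, 0.04, 0, 0, 0, 0, 0.05], [0.001, 0.04, 0, 0, 0, 0, 0.05], [0.0005, 0.034, 0, 0, 0, 0, 0.05], [0, 0, 0, 0, 0, -0.136, 0.05], [0, 0, 0, 0, 0, -0.136, 0.05], [0, 0, 0, 0, 0, 0, 0.05], [0, 0, 0, 0, 0, 0, 0.05], [0, 0, 0, 0, 0, 0, 0.05]],
  ],
)

```text
time_s: 17.35
tool_pos: [0.5617, 0.3522, 0.1703]
tool_rot: [-180.0, -0.0, -165.9]
force: [0.4, -1.1, -1.0]
grip_width: 0.0502
grasp_force: 0.0
```

Run:
```python
from h import *
c=read_camera("wrist");save(c,"w6.png");o=get_obs();print(o["tool_pos"],o["tool_rot"],np.round(o["qpos"],1),o["time_s"])
hsv=cv2.cvtColor(c["frame"],cv2.COLOR_RGB2HSV);H,S,Vv=[hsv[...,i].astype(int) for i in range(3)]
for n,m in dict(green=(H>45)&(H<85)&(S>90),blue=(H>100)&(H<125)&(S>100),yellow=(H>15)&(H<30)&(S>100),red=((H<8)|(H>172))&(S>110),white=(S<40)&(Vv>150)).items():
    N,L,st,ce=cv2.connectedComponentsWithStats(m.astype(np.uint8))
    for i in range(1,N):
        p=at(c,*ce[i],.074)
        if st[i,4]>150 and st[i,4]<4000 and np.hypot(*(p[:2]-[.559,.353]))<.09: print(n,st[i],ce[i].round(1),p.round(4))
print("expected knob",proj(c,[.5592,.3528,.113]),"white",proj(c,[.6173,.3676,.074]))
```

```text
[0.56176473 0.35232769 0.17058915] [-1.79990914e+02 -2.37430721e-02 -1.65853020e+02] [-46.3  20.9  15.5  83.7  -5.6  76.2  73.7] 17.4
green [ 218  229   38   36 1020] [236.5 246. ] [0.5844 0.2992 0.074 ]
blue [357 274  37  34 873] [373.9 289.6] [0.5929 0.4014 0.074 ]
yellow [251 276  36  34 908] [269.1 291.8] [0.6129 0.3285 0.074 ]
red [ 387  226   38   36 1037] [405.3 243.6] [0.5541 0.4128 0.074 ]
white [ 306  252   34   73 1080] [321.7 300. ] [0.61  0.367 0.074]
expected knob [320.02031613 248.26337731] white [320.14446658 309.01779515]
```

View pics/w6.png

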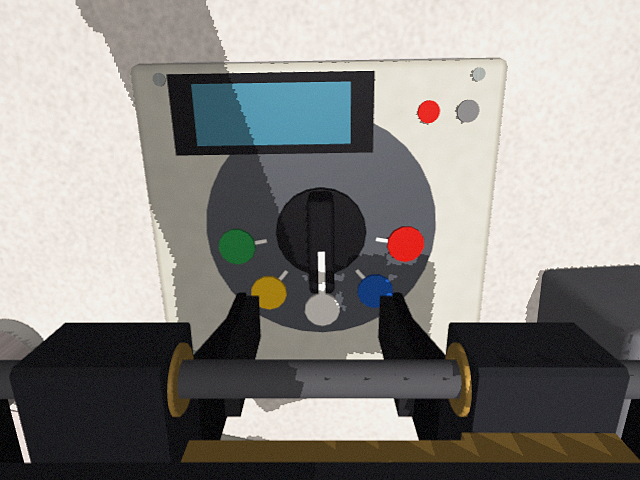

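>>> play_rows(
  steps=[
    [[0.002, 0.001, 0.02, 0, 0, 0, 0.05], [0, 0, 0.025, 0, 0, 0, 0.05], [0, 0, 0.025, 0, 0, 0, 0.05], [0, 0, 0.02, 0, 0, 0, 0.05], [0, 0, 0.01, 0, 0, 0, 0.05], [0, 0, 0.005, 0, 0, 0, 0.05], [0, 0, 0, 0, 0, 0, 0.05], [0, 0, 0, 0, 0, 0, 0.05]],
  ],
  force=25,
)

```text
time_s: 18.2
tool_pos: [0.5604, 0.3537, 0.0671]
tool_rot: [180.0, 0.1, -165.7]
force: [-0.3, -0.1, 0.9]
grip_width: 0.0504
grasp_force: 0.0
```

>>> play_rows(
  steps=[
    [[0, 0, 0, 0, 0, 0, 0.005], [0, 0, 0, 0, 0, 0, 0.005], [0, 0, 0, 0, 0, 0, 0.005], [0, 0, 0, 0, 0, 0, 0.005], [0, 0, 0, 0, 0, 0, 0.005], [0, 0, 0, 0, 0, 0, 0.005], [0, 0, 0, 0, 0, 0, 0.005], [0, 0, 0, 0, 0, 0, 0.005]],
  ],
)

```text
time_s: 19.0
tool_pos: [0.5597, 0.3529, 0.0659]
tool_rot: [-180.0, -0.0, -165.7]
force: [-0.2, -1.1, 2.2]
grip_width: 0.0156
grasp_force: 25.0
```

>>> play_rows(
  steps=[
    [[0, 0, 0, 0, 0, 0.1, 0.005], [0, 0, 0, 0, 0, 0.1, 0.005], [0, 0, 0, 0, 0, 0.1, 0.005], [0, 0, 0, 0, 0, 0.1, 0.005], [0, 0, 0, 0, 0, 0.1, 0.005], [0, 0, 0, 0, 0, 0.1, 0.005], [0, 0, 0, 0, 0, 0.1, 0.005], [0, 0, 0, 0, 0, 0.1, 0.005], [0, 0, 0, 0, 0, 0.1, 0.005], [0, 0, 0, 0, 0, 0.1, 0.005]],
  ],
)

```text
time_s: 20.0
tool_pos: [0.5598, 0.3532, 0.066]
tool_rot: [180.0, 0.0, 136.8]
force: [-0.1, -1.0, 1.8]
grip_width: 0.0155
grasp_force: 25.0
```

>>> play_rows(
  steps=[
    [[0, 0, 0, 0, 0, 0.1, 0.005], [0, 0, 0, 0, 0, 0.1, 0.005], [0, 0, 0, 0, 0, 0.1, 0.005], [0, 0, 0, 0, 0, 0.1, 0.005], [0, 0, 0, 0, 0, 0, 0.005], [0, 0, 0, 0, 0, 0, 0.005], [0, 0, 0, 0, 0, 0, 0.005]],
  ],
)

```text
time_s: 20.7
tool_pos: [0.5599, 0.3532, 0.066]
tool_rot: [180.0, 0.0, 114.2]
force: [0.3, -1.1, 0.1]
grip_width: 0.0158
grasp_force: 25.0
```

Turned 80°. Release, rise and check.

>>> play_rows(
  steps=[
    [[0, 0, 0, 0, 0, 0, 0.05], [0, 0, 0, 0, 0, 0, 0.05], [0, 0, 0, 0, 0, 0, 0.05], [0, 0, 0, 0, 0, 0, 0.05], [0, 0, 0, 0, 0, 0, 0.05], [0, 0, 0, 0, 0, 0, 0.05], [0, 0, -0.02, 0, 0, 0, 0.05], [0, 0, -0.03, 0, 0, 0, 0.05], [0, 0, -0.03, 0, 0, 0, 0.05], [0, 0, -0.03, 0, 0, 0, 0.05], [0, 0, 0, 0, 0, 0, 0.05], [0, 0, 0, 0, 0, 0, 0.05]],
  ],
)

```text
time_s: 21.9
tool_pos: [0.56, 0.3534, 0.1766]
tool_rot: [179.9, -0.0, 114.1]
force: [-0.6, -0.1, 0.6]
grip_width: 0.0502
grasp_force: 0.0
```

Run:
```python
from h import *
c=read_camera("wrist");o=get_obs();print(o["tool_pos"],o["tool_rot"])
print("pointer line tip expected (green)",proj(c,[.5592+.03*np.cos(np.radians(-65.7)),.3528+.03*np.sin(np.radians(-65.7)),.113]))
t=read_camera("scene");a=cv2.resize(t["frame"],(400,300));b=cv2.resize(c["frame"],(400,300))
cv2.imwrite("pics/p7.png",np.hstack([a,b])[:,:,::-1])
```

```text
[0.55925716 0.35312527 0.17534343] [-1.79964265e+02 -5.68709788e-03  1.14068296e+02]
pointer line tip expected (green) [317.25605053 294.47011454]
```

View pics/p7.png

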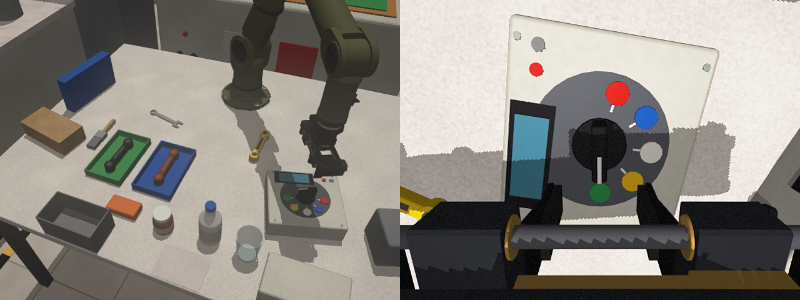

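The pointer aims straight at the green mark (right half, about (600,190)). The bracket lies in the green tray (left half, about (120,152)), and nothing else has moved.

```bash
python3 -c "
from h import *
print(sign_off())"
```

```text
the job is handed in; nothing more can be done
None
```

The black bracket lies flat and released in the green tray, the selector has clicked home on the green mark, and the job is handed in at about 22 s; I don't have the judge's verdict. The first grasp closed above the bracket without moving it, because the fingers end about 20 mm above the reported TCP.

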